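# Pin the rover's wheel onto its axle

### The arm

A 7-joint arm with a two-finger parallel gripper is mounted at the origin on the work surface. World frame = base frame: x ahead of the robot, y to its left, z up, the work surface at z = 0. Lengths are in mm, angles in degrees, forces in N, time in s.
With the tool pointing down it reaches from about 400 to 900 mm from the base axis. Payload 5.6 kg.
Tool frame: the origin (TCP) lies between the finger pads; the fingertips stand 25 mm ahead of it and the grasp point (between the pads) lies 6 mm ahead of it; y points along the fingers, z is the direction in which the jaws open and shut, and the axes are right-handed (so a half turn about y gives the same grasp; the last joint's range is limited). The gripper opens to 92 mm and grips with 3 to 60 N. Pads are 20 mm wide; open, the fingers measure 128 mm over their backs; the gripper's body (75 mm by 189 mm) begins 69 mm behind the grasp point.
Start: joints at [-78.782, 26.786, -0.665, 91.828, 0.344, 61.387, -3.226], TCP at [153.789, 631.551, 239.592] pointing down, gripper open.
Joint ranges: [-144.91, 144.91], [-17.63, 115.5], [-89.93, 88.59], [15.96, 139.68], [-74.01, 254.01], [8.47, 105.57], [-167.45, 167.45]. Speed limits (degrees/s): [147.25, 147.25, 180, 180, 180, 180, 180].

### API

Orientations are given as a 3x3 rotation matrix whose columns are the frame's x, y, z axes.
In Python, from plant import readout, optics, workorder gives the robot as it stands.
- The arm moves only by the shell command python3 -m crank 'ROWS' [FORCE]. ROWS is text: rows parted by semicolons, each of 7 numbers parted by spaces: the closure in counts, from 0 (fully open) to 255 (shut), then the shift along the tool's x, y, z in m, then the turn, a rotation vector about the tool's x, y, z in rad. A call has 1 to 8 rows; each row shifts and turns the commanded pose from where the row before left it, along the tool's axes as they then stand; what a row does not reach is not made up. A row lasts 1/8 s, in which the tool goes at most 62.5 mm and 10.7 degrees, less where a joint would pass 70% of its speed; a pose out of reach is approached as far as the arm can. A call with a gripper value outside its range is refused whole. The fingers move at their own pace and stop on an object; FORCE is the grip in N (left out, the last holds). Time passes only in rows, so rows that do not move let the fingers close. It gives the time, the measured TCP pose, the force and the opening at its end, in the units of the state.
- readout.get_state(): the state, without advancing time (a new reading comes with each control period).
- optics.get_image(name): name is "scene" or "top" or "wrist"; returns a dict with "color" (384x512x3 uint8, blue, green, red), "depth" (384x512 float32, mm along the optical axis (not along the pixel's ray), 0 where there is no reading), "K" (3x3 intrinsics, pixels), "dist_coeffs" ([k1, k2, p1, p2, k3] as OpenCV has them; the pictures are not rectified), "eye" and "orientation" of the camera in the world. Camera axes: x right, y up, looking along -z (the intrinsics and any distortion apply to the point x, -y, -z); pixel columns grow to the right and rows downward; lengths in mm; the calibration is good to about 2 mm. A picture is of the moment at which its call begins.
- workorder.close_job(): hands the job in, once; it reports no verdict.
The state is a dict: "time": time; "joints": joint angles; "joint_vel": joint speeds; "joint_efforts": joint torques, N m; "tool_pos": TCP position; "eef_rot": TCP orientation; "wrist_force": force on the tool from outside, world axes, zero at the start; "moment": the same for the moment, N m; "finger_gap": opening from 0.0 (shut) to 1.0 (fully open).
Only numpy, scipy, OpenCV 4.12 (cv2) and the standard library are available. Lean on these libraries where they do the work, as an engineer would, in place of code of your own. Each camera call takes 0.05 s, during which the arm holds its last target.

### The job

The teaching rover's near wheel still lacks its linchpin. Take the larger of the two linchpins from the wooden rack, push it down through the hole in the bare axle end, fully home, with its ring pointing out past the end of the axle; then let go and swing the ring down over the axle end until it snaps shut. Leave the smaller linchpin standing in the rack.

Things in the scene. Friction and masses are not known exactly. Their poses are not given: they have to be found in the camera images.
- linchpin: Larger linchpin, steel, upright in a 55 mm high wooden rack. Origin: on its axis under its 33 mm collar; z up. Shank 11 mm thick, 40 long, pointed. Flat head 5-45 mm above origin, 12 mm thick (x: grip across this), 26 wide (y); keep fingertips 14+ mm above origin. Wire ring, 72 mm wide, hinged 9 mm above origin, stands out level along the pin's -y to 63 mm; then a thumb tab, 24 mm wide, to 77 mm.
- lock_ring (a joint): Hinge of the larger linchpin's ring, rad: about 0 = open, level; 1.57 = shut, hanging straight down round the axle. An over-centre spring holds it open below about 0.4 and snaps it shut beyond. With the pin home, press the thumb tab (58 to 68 mm from the pin's axis) 40 to 50 mm straight down with shut fingers; under 1 N.
- axle_hole (a point): Mouth of the upright hole in the fixed rover's bare axle end (dark bar 36 mm wide, 30 high), on its top, 81 mm above the table. z up; the axle points out along -y and ends 18 mm from here; wheel face 45 mm away at +y, wheel top at 132 mm. Hole 14.5 mm, right through, countersunk to 25. Pin home: its origin here and its axes parallel to these (yaw within 25 degrees).
- small_pin: Smaller linchpin in the rack's other hole, 100 mm from the larger; leave it. Same form: head 10 x 18 mm and 31 mm high, ring 43 mm wide reaching 46 mm along its -y. Origin on its axis under its 25 mm collar, z up.

How it is judged:
By the outcome, as a careful person would: the job done as asked, in the order asked, and still so for the second after the job is handed in, with the robot touching nothing.
It also fails if it takes over 45 s, if anything falls off the work surface, if the arm or the gripper's body presses on something with over 40 N, if the wrist force passes 120 N, or if a joint passes its speed limit or range.

## Working session

There is one attempt and no reset: what is moved stays moved. The work goes in short steps, Python scripts to look and compute and a shell command to move; the robot and the scene stay as the last step left them, time stands still between calls to the robot, and variables do not carry over. Pictures are saved under pics/ and viewed, and the job is handed in when it is done.

```bash
mkdir -p pics; ls; cat > h.py <<'E'
import numpy as np, cv2
from plant import readout, optics
def cap(n,save=None):
    im=optics.get_image(n)
    if save: cv2.imwrite('pics/'+save+'.png',im['color'])
    np.savez('pics/'+(save or n)+'.npz',**im)
    return im
def ray(im,u,v):
    p=cv2.undistortPoints(np.array([[[u,v]]],float),im['K'],im['dist_coeffs'])[0,0]
    d=np.array(im['orientation'])@np.array([p[0],-p[1],-1.0])
    return np.array(im['eye'],float),d
def atz(im,u,v,z):
    e,d=ray(im,u,v); return e+d*(z-e[2])/d[2]
def dep(im,u,v):
    e,d=ray(im,u,v); return e+d*im['depth'][int(round(v)),int(round(u))]
def proj(im,P):
    R=np.array(im['orientation']);c=R.T@(np.array(P,float)-im['eye']);c=np.array([c[0],-c[1],-c[2]])
    return cv2.projectPoints(c.reshape(1,1,3),np.zeros(3),np.zeros(3),im['K'],im['dist_coeffs'])[0][0,0]
E
python3 - <<'E'
from h import *
for n in ['scene','top','wrist']:
    im=cap(n,n+'0'); print(n,np.round(im['eye']),np.round(im['orientation'],2).tolist(),im['K'][0,0],im['dist_coeffs'])
s=readout.get_state();print(s)
E
```

```text
pics
scene [899. 228. 589.] [[-0.61, -0.56, 0.56], [0.79, -0.42, 0.44], [-0.01, 0.72, 0.7]] 396.49125639476915 [-0.1166708  0.         0.         0.         0.       ]
top [ 403.  -82. 1064.] [[-0.01, 1.0, -0.1], [-1.0, -0.01, 0.0], [0.0, 0.1, 1.0]] 468.56085790189564 [0.01980739 0.         0.         0.         0.        ]
wrist [ 71. 651. 385.] [[0.24, -0.93, -0.29], [0.97, 0.23, 0.07], [-0.0, -0.29, 0.96]] 330.1680063102167 [-0.07191794  0.          0.          0.          0.        ]
{'time': 0.15, 'joints': array([-78.78254213,  26.82350698,  -0.66347212,  91.86780288,
         0.34414821,  61.38683005,  -3.22593234]), 'joint_vel': array([-0.03530572, -0.05308274,  0.03925477, -0.13247218, -0.06522783,
        0.02446474,  0.11419962]), 'joint_efforts': array([ 9.27266701e-04, -5.20954013e+01, -1.24462182e-02, -2.43976539e+01,
       -5.67402737e-02,  1.53879309e-02,  1.15598191e-04]), 'tool_pos': array([153.71563124, 631.14384224, 238.8765733 ]), 'eef_rot': array([[ 9.71606601e-01, -1.98153508e-04,  2.36602142e-01],
       [-2.36602195e-01, -1.31521136e-03,  9.71605718e-01],
       [ 1.18654743e-04, -9.99999115e-01, -1.32475160e-03]]), 'wrist_force': array([ 0.49867758, -0.83201861, -0.14713275]), 'moment': array([-0.01064141,  0.01963419, -0.02920856]), 'finger_gap': 1.000199317924189}
```

View pics/scene0.png

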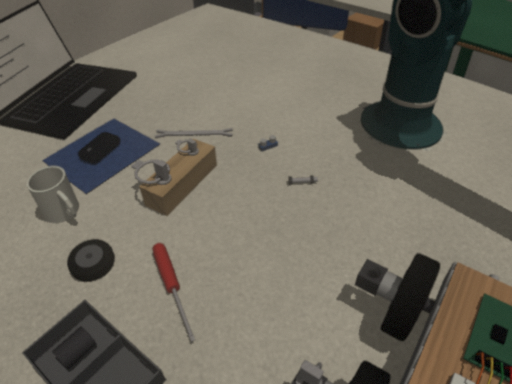

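View pics/top0.png

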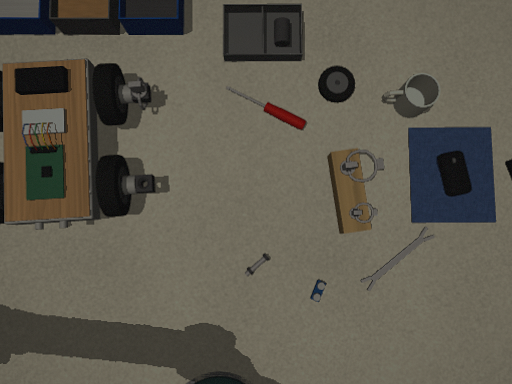

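View pics/wrist0.png

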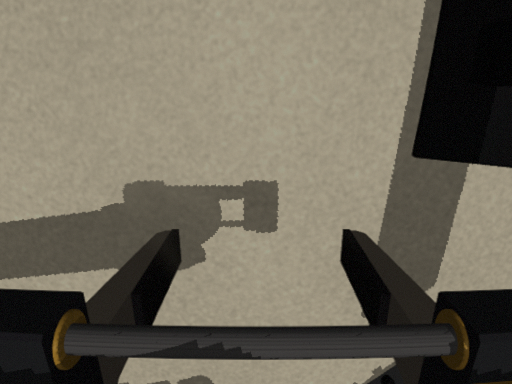

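```bash
python3 - <<'E'
import cv2,numpy as np
c=cv2.imread('pics/top0.png')
a=cv2.resize(c[130:240,320:400],None,fx=5,fy=5,interpolation=cv2.INTER_CUBIC)
b=cv2.resize(c[130:240,90:170],None,fx=5,fy=5,interpolation=cv2.INTER_CUBIC)
cv2.imwrite('pics/z0.png',np.clip(np.hstack([a,b])*1.5,0,255).astype(np.uint8))
c=cv2.imread('pics/scene0.png')
a=cv2.resize(c[130:220,120:225],None,fx=4,fy=4,interpolation=cv2.INTER_CUBIC)
b=cv2.resize(c[250:340,345:440],None,fx=4,fy=4,interpolation=cv2.INTER_CUBIC)
cv2.imwrite('pics/z1.png',np.clip(np.hstack([a,b])*1.5,0,255).astype(np.uint8))
E
```

```text
(no output)
```

View pics/z0.png

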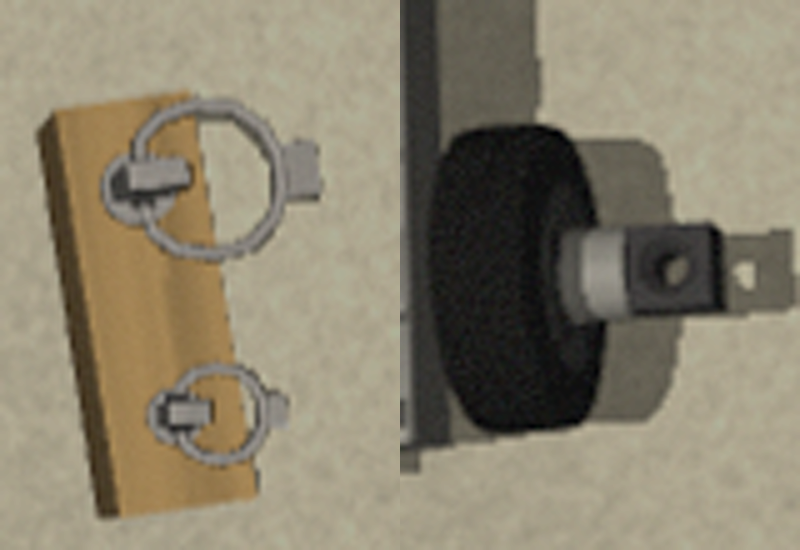

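View pics/z1.png

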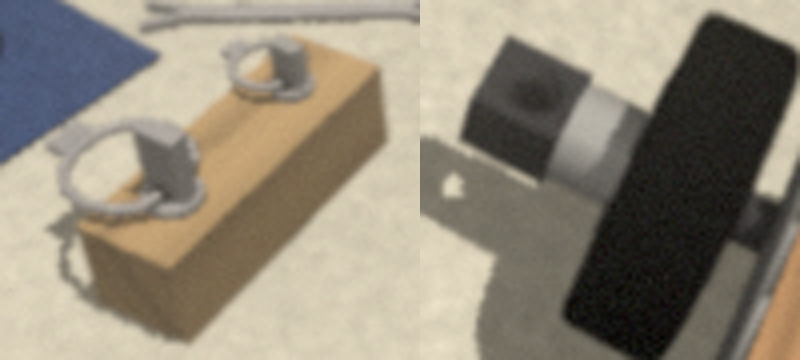

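```bash
python3 - <<'E'
from h import *
np.set_printoptions(precision=1,suppress=True)
im=dict(np.load('pics/top0.npz'));D=im['depth']
# dense world points by depth
def pts(u0,u1,v0,v1):
    vv,uu=np.mgrid[v0:v1,u0:u1]
    p=cv2.undistortPoints(np.stack([uu.ravel(),vv.ravel()],1).astype(float)[:,None],im['K'],im['dist_coeffs'])[:,0]
    d=np.c_[p[:,0],-p[:,1],-np.ones(len(p))]*D[v0:v1,u0:u1].ravel()[:,None]
    return d@im['orientation'].T+im['eye'],uu,vv
P,uu,vv=pts(325,400,140,240); Z=P[:,2]
for a,b in [(90,110),(72,85),(60,72),(52,58)]:
    m=(Z>a)&(Z<b)
    print(a,b,m.sum(), P[m].mean(0),P[m].min(0),P[m].max(0))
print(Z.reshape(uu.shape)[18:45:1,15:45:1].round().astype(int))
P2,uu,vv=pts(120,165,165,205);Z=P2[:,2]
m=(Z>74)&(Z<88)
print(m.sum(),P2[m].mean(0),P2[m].min(0),P2[m].max(0))
print(Z.reshape(uu.shape)[5:35,12:45].round().astype(int))
f=lambda u,v,x0,y0,z:atz(im,x0+(u+.5)/5-.5,y0+(v+.5)/5-.5,z)
print('head',f(160,175,320,130,100),'collar',f(137,190,320,130,57),'tab',f(303,170,320,130,64),'hole',f(673-400,267,90,130,81))
print('small head',f(190,412,320,130,86), 'tab',f(278,409,320,130,62))
# wood / axle top corners
for u,v in [(630-400,225),(710-400,225),(722-400,310),(633-400,315)]: print('axle c',f(u,v,90,130,81))
E
```

```text
90 110 77 [ 556.7 -281.7   98.8] [ 550.1 -294.7   92.9] [ 562.9 -269.6  103.5]
72 85 40 [ 493.2 -288.    80. ] [ 452.9 -303.2   72.5] [ 559.7 -269.2   85. ]
60 72 521 [ 527.4 -317.1   65.2] [ 438.5 -358.8   60.1] [ 594.5 -249.1   71.7]
52 58 1615 [ 503.3 -288.    54.6] [ 415.7 -330.4   52. ] [ 598.9 -247.9   58. ]
[[  52   55   55   54   54   54   56   69   67   61   54   56   53   58
    55   58   53   56   55   48   -2   -5    1    4    0    2   -3    0
     0    3]
 [  57   55   53   56   52   53   55   68   68   53   53   53   51   53
    53   58   51   57   56   56   -1   -2    0    1   -1    0    0   -3
    -1   -2]
 [  54   56   54   54   57   54   56   65   69   55   55   56   57   58
    51   54   54   52   54   54   -1   -1   -1    1   -5    1   -1    0
     1    0]
 [  53   54   53   52   60   61   58   65   64   58   63   54   54   49
    54   57   51   54   52   55   -2   -3    1    0   -1   -1    0    1
     0   -2]
 [  54   56   54   62   58   58   59   66   97  101  100   97   97   98
    99  101  101   99   53   53    0    1   -3    0   -2   -1   -2   -3
     1   -1]
[... 8259 characters left out ...]
  2    3   -1   -5   -4   -5   -1    1   -3   -3
    -4   -1    0   -4    0]
 [   1   -2   -4    0   -3   -1    1   -3   -3    2    0   -1    0    3
     1    1   -1    1   -1    0   -2   -1    2   -1   -1    2   -3    2
    -2    2    4   -2   -4]
 [  -3    1    0   -1    0    1   -1   -5    3    2   -3   -1   -1    2
     0   -1   -2    0    0   -5   -1   -4   -1   -2   -3   -2   -2   -3
    -1    0   -2   -3   -1]]
head [ 556.8 -283.   100. ] collar [ 557.1 -281.8   57. ] tab [ 564.4 -352.2   64. ] hole [522.8 151.8  81. ]
small head [ 458.9 -295.9   86. ] tab [ 461.3 -338.8   62. ]
axle c [540.8 170.2  81. ]
axle c [540.6 136.5  81. ]
axle c [504.5 130.9  81. ]
axle c [502.6 168.2  81. ]
```

```bash
python3 -m crank '0 0 0 0 0 0.153 0;0 0 0 0 0 0.153 0;0 0 0 0 0 0.153 0;0 0 0 0 0 0.153 0;0 0 0 0 0 0.153 0;0 0 0 0 0 0.153 0;0 0 0 0 0 0.153 0;0 0 0 0 0 0.153 0' 25
cat >> h.py <<'E'
def go(t,settle=None):
    s=readout.get_state();R=s['eef_rot'];d=np.array(t,float)-s['tool_pos']
    print('t',round(s['time'],2),'pos',np.round(s['tool_pos'],1),'yaw(z)',np.round(np.degrees(np.arctan2(R[1,2],R[0,2])),2),'down',np.round(R[:,1],4),'gap',round(s['finger_gap'],3),'F',np.round(s['wrist_force'],1))
    print('delta tool mm',np.round(R.T@d,1),'joints',np.round(s['joints'],1))
E
python3 - <<'E'
from h import *
go([570,180,240]);go([557,-282,240])
im=dict(np.load('pics/scene0.npz'))
for P in ([522.8,151.8,81],[557,-282.5,100],[557,-282.5,55],[564,-352,64]): print(P,proj(im,P))
E
```

```text
time: 1.15
tool_pos: [153.7, 631.3, 239.2]
eef_rot: [[0.103, -0.0, 0.995], [-0.995, -0.001, 0.103], [0.001, -1.0, -0.0]]
wrist_force: [-1.3, -0.2, -0.1]
finger_gap: 1.003
t 1.15 pos [153.7 631.3 239.2] yaw(z) 5.9 down [-1.e-04 -7.e-04 -1.e+00] gap 1.003 F [-1.3 -0.2 -0.1]
delta tool mm [491.7  -0.5 367.7] joints [-89.6  26.9  14.2  92.7  -7.3  61.4 -67.5]
t 1.15 pos [153.7 631.3 239.2] yaw(z) 5.9 down [-1.e-04 -7.e-04 -1.e+00] gap 1.003 F [-1.3 -0.2 -0.1]
delta tool mm [ 9.499e+02 -2.000e-01  3.074e+02] joints [-89.6  26.9  14.2  92.7  -7.3  61.4 -67.5]
[522.8, 151.8, 81] [371.46178185 270.72821926]
[557, -282.5, 100] [159.44680816 162.23150424]
[557, -282.5, 55] [163.43434648 179.37103108]
[564, -352, 64] [137.62433801 164.3146189 ]
```

```bash
python3 -m crank '0 0.049 0 0.037 0 0 0;0 0.049 0 0.037 0 0 0;0 0.049 0 0.037 0 0 0;0 0.049 0 0.037 0 0 0;0 0.049 0 0.037 0 0 0;0 0.049 0 0.037 0 0 0;0 0.049 0 0.037 0 0 0;0 0.049 0 0.037 0 0 0'
python3 - <<'E'
from h import *
go([570,180,240]);go([557,-282,240])
E
```

```text
time: 2.15
tool_pos: [491.3, 272.2, 239.6]
eef_rot: [[0.108, -0.0, 0.994], [-0.994, 0.0, 0.108], [-0.0, -1.0, 0.0]]
wrist_force: [0.6, 0.0, -0.1]
finger_gap: 0.998
t 2.15 pos [491.3 272.2 239.6] yaw(z) 6.2 down [-0.e+00  3.e-04 -1.e+00] gap 0.998 F [ 0.6  0.  -0.1]
delta tool mm [100.2  -0.4  68.3] joints [-52.4  18.8  24.7 105.8  -9.2  57.3 -17.7]
t 2.15 pos [491.3 272.2 239.6] yaw(z) 6.2 down [-0.e+00  3.e-04 -1.e+00] gap 0.998 F [ 0.6  0.  -0.1]
delta tool mm [558.1  -0.6   5.5] joints [-52.4  18.8  24.7 105.8  -9.2  57.3 -17.7]
```

```bash
python3 -m crank '0 0.060 0 0.009 0 0 0;0 0.060 0 0.009 0 0 0;0 0 0 0 0 0 0'
python3 - <<'E'
from h import *
go([557,-282,240]); im=cap('wrist','w1'); print(proj(im,[522.8,151.8,81]))
E
```

```text
time: 2.52
tool_pos: [522.4, 150.5, 239.9]
eef_rot: [[0.098, 0.001, 0.995], [-0.995, -0.002, 0.098], [0.002, -1.0, 0.001]]
wrist_force: [0.4, -0.1, -0.5]
finger_gap: 0.998
t 2.52 pos [522.4 150.5 239.9] yaw(z) 5.63 down [ 8.0e-04 -1.5e-03 -1.0e+00] gap 0.998 F [ 0.4 -0.1 -0.5]
delta tool mm [433.8   0.6  -8. ] joints [-42.6  17.2  27.8 108.4  -9.4  56.7  -5. ]
[261.90633514 181.15366899]
```

View pics/w1.png

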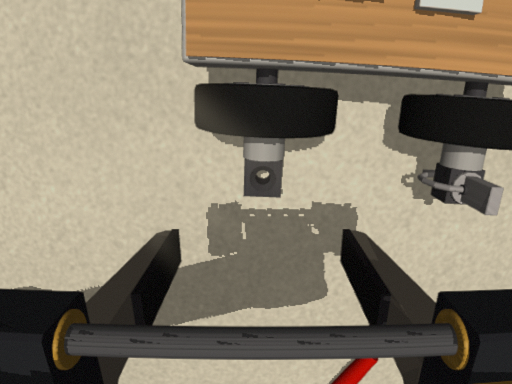

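```bash
python3 - <<'E'
from h import *
im=dict(np.load('pics/w1.npz'));c=im['color']
z=cv2.resize(c[125:210,225:300],None,fx=7,fy=7,interpolation=cv2.INTER_CUBIC)
cv2.imwrite('pics/z2.png',np.clip(z*2.0,0,255).astype(np.uint8)); print(im['eye'])
E
```

```text
[512.98977327 233.72195408 385.81225165]
```

View pics/z2.png

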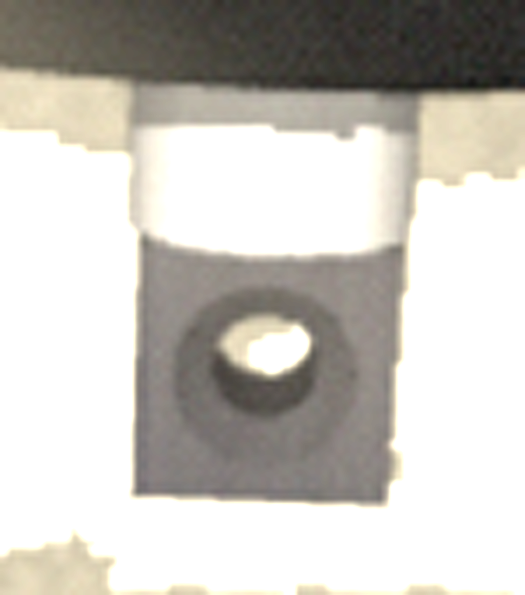

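```bash
python3 - <<'E'
from h import *
np.set_printoptions(precision=1,suppress=True)
im=dict(np.load('pics/w1.npz'))
f=lambda u,v,z=81:atz(im,225+(u+.5)/7-.5,125+(v+.5)/7-.5,z)
print('hole',f(266,376.5))
for p in [(176,376),(357,376),(266,285),(266,468)]: print(f(*p))
for p in [(142,237),(135,496),(386,502),(404,248)]: print('c',f(*p))
i2=dict(np.load('pics/scene0.npz'));h=f(266,376.5);print(proj(i2,h))
E
```

```text
hole [523.2 154.6  81. ]
[510.9 153.5  81. ]
[535.5 155.9  81. ]
[521.9 167.3  81. ]
[524.5 141.6  81. ]
c [504.7 172.2  81. ]
c [506.8 135.8  81. ]
c [541.5 138.4  81. ]
c [539.8 174.1  81. ]
[373.  271.8]
```

```bash
python3 -m crank '0 0.054 0 -0.001 0 0 0;0 0.054 0 -0.001 0 0 0;0 0.054 0 -0.001 0 0 0;0 0.054 0 -0.001 0 0 0;0 0.054 0 -0.001 0 0 0;0 0.054 0 -0.001 0 0 0;0 0.054 0 -0.001 0 0 0;0 0.054 0 -0.001 0 0 0'
python3 -m crank '0 0 0 0 0 0 0'
python3 - <<'E'
from h import *
go([557,-282,240]); im=cap('wrist','w2')
for P in ([557,-282.5,100],[557,-282.5,55],[564,-352,64]): print(P,proj(im,P))
c=im['color']
z=cv2.resize(c[120:230,200:340],None,fx=5,fy=5,interpolation=cv2.INTER_CUBIC)
cv2.imwrite('pics/z3.png',np.clip(z*1.4,0,255).astype(np.uint8)); print(im['eye'])
E
```

```text
time: 3.58
tool_pos: [561.0, -273.3, 239.2]
eef_rot: [[0.111, 0.0, 0.994], [-0.994, 0.001, 0.111], [-0.001, -1.0, 0.0]]
wrist_force: [1.1, 0.0, 0.4]
finger_gap: 0.997
time: 3.7
tool_pos: [559.2, -277.5, 239.3]
eef_rot: [[0.103, -0.001, 0.995], [-0.995, -0.002, 0.103], [0.002, -1.0, -0.001]]
wrist_force: [-0.5, 0.8, -0.0]
finger_gap: 0.997
t 3.7 pos [ 559.2 -277.5  239.3] yaw(z) 5.91 down [-6.0e-04 -2.3e-03 -1.0e+00] gap 0.997 F [-0.5  0.8 -0. ]
delta tool mm [ 4.3 -0.7 -2.7] joints [ -2.8  26.8  35.4  97.5 -17.2  61.1  44. ]
[557, -282.5, 100] [258.53884349 193.13327323]
[557, -282.5, 55] [258.79755514 180.23537176]
[564, -352, 64] [258.64598216 245.34441748]
[ 549.68026207 -194.20444124  385.20319973]
```

View pics/w2.png

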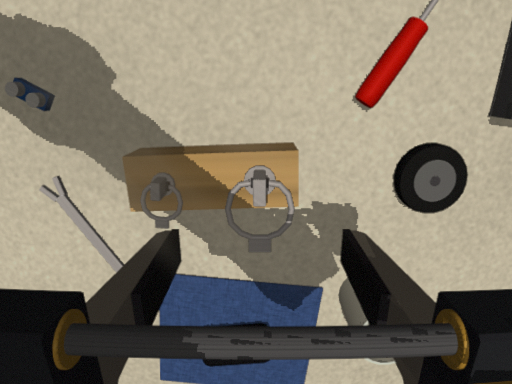

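View pics/z3.png

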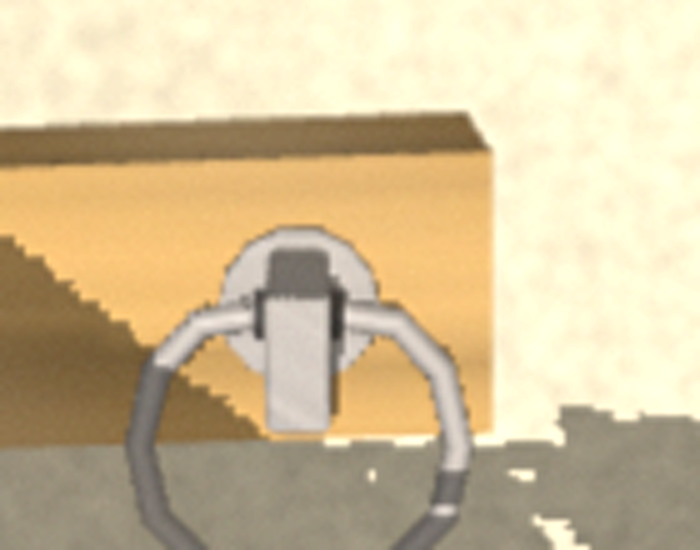

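```bash
python3 - <<'E'
from h import *
np.set_printoptions(precision=1,suppress=True)
im=dict(np.load('pics/w2.npz'))
f=lambda u,v,z:atz(im,200+(u+.5)/5-.5,120+(v+.5)/5-.5,z)
print('head',f(299,363,100),'collar',f(299,303,60))
print('head corners',[f(*p,100) for p in [(266,297),(333,297),(330,430),(267,430)]])
print('tab',atz(im,260,244,64))
go([557.5,-282.5,140])
E
```

```text
head [ 557.7 -281.5  100. ] collar [ 557.5 -281.1   60. ]
head corners [array([ 550.6, -269.9,  100. ]), array([ 562.5, -268.6,  100. ]), array([ 564.6, -293.7,  100. ]), array([ 553.2, -294.9,  100. ])]
tab [ 565.3 -350.3   64. ]
t 3.75 pos [ 559.8 -274.4  239. ] yaw(z) 6.1 down [-0.  0. -1.] gap 0.999 F [ 0.3  0.9 -0.6]
delta tool mm [ 7.8 99.  -3. ] joints [ -2.9  26.7  35.3  97.6 -17.2  61.2  43.9]
```

```bash
python3 -m crank '0 0 0 0 0 0 0'; python3 - <<'E'
from h import *
go([557.6,-281.3,97]);go([557.6,-281.3,97]);
E
```

```text
time: 3.88
tool_pos: [560.5, -271.3, 239.1]
eef_rot: [[0.111, -0.0, 0.994], [-0.994, 0.002, 0.111], [-0.002, -1.0, -0.0]]
wrist_force: [-0.5, -0.1, 0.3]
finger_gap: 1.002
t 3.88 pos [ 560.5 -271.3  239.1] yaw(z) 6.38 down [-5.0e-04  1.7e-03 -1.0e+00] gap 1.002 F [-0.5 -0.1  0.3]
delta tool mm [  9.9 142.   -4. ] joints [ -3.1  26.7  35.1  97.7 -17.2  61.2  43.9]
t 3.88 pos [ 560.5 -271.3  239.1] yaw(z) 6.38 down [-5.0e-04  1.7e-03 -1.0e+00] gap 1.002 F [-0.5 -0.1  0.3]
delta tool mm [  9.9 142.   -4. ] joints [ -3.1  26.7  35.1  97.7 -17.2  61.2  43.9]
```

```bash
python3 -m crank '0 0 0 0 0 0 0;0 0 0 0 0 0 0;0 0 0 0 0 0 0'; python3 -m crank '0 0 0 0 0 0 0'; python3 - <<'E'
from h import *
go([557.6,-281.3,97])
E
```

```text
time: 4.25
tool_pos: [559.9, -273.4, 239.7]
eef_rot: [[0.109, 0.0, 0.994], [-0.994, 0.0, 0.109], [-0.0, -1.0, 0.0]]
wrist_force: [0.0, -0.3, -0.6]
finger_gap: 1.001
time: 4.38
tool_pos: [559.7, -273.8, 239.7]
eef_rot: [[0.108, 0.0, 0.994], [-0.994, 0.0, 0.108], [-0.0, -1.0, 0.0]]
wrist_force: [-0.4, 0.2, -0.1]
finger_gap: 1.002
t 4.38 pos [ 559.7 -273.8  239.7] yaw(z) 6.19 down [ 2.e-04  1.e-04 -1.e+00] gap 1.002 F [-0.4  0.2 -0.1]
delta tool mm [  7.2 142.7  -2.9] joints [ -3.   26.6  35.3  97.7 -17.2  61.2  44. ]
```

```bash
python3 - <<'E'
from h import *
im=cap('wrist','w3');c=im['color']
z=cv2.resize(c[120:230,200:340],None,fx=5,fy=5,interpolation=cv2.INTER_CUBIC)
cv2.imwrite('pics/z4.png',np.clip(z*1.4,0,255).astype(np.uint8)); print(im['eye'])
E
```

```text
[ 549.68146836 -190.93492301  385.79763195]
```

View pics/z4.png

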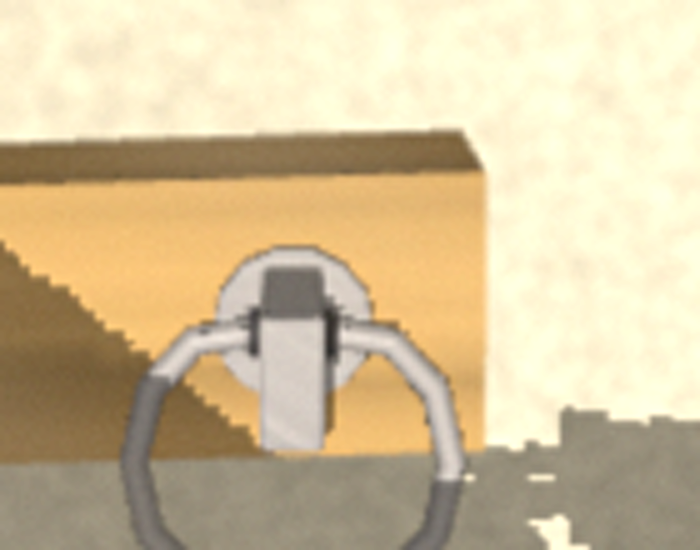

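```bash
python3 - <<'E'
from h import *
np.set_printoptions(precision=1,suppress=True)
im=dict(np.load('pics/w3.npz'))
f=lambda u,v,z:atz(im,200+(u+.5)/5-.5,120+(v+.5)/5-.5,z)
print('head',f(293,383.5,100),'collar',f(295,322,60))
E
```

```text
head [ 557.7 -281.7  100. ] collar [ 557.8 -281.2   60. ]
```

```bash
python3 -m crank '0 0.0074 0.02 -0.0028 0 0 0;0 0 0.03 0 0 0 0;0 0 0.03 0 0 0 0;0 0 0.02 0 0 0 0;0 0 0 0 0 0 0;0 0 0 0 0 0 0;0 0 0 0 0 0 0'; python3 - <<'E'
from h import *
go([557.7,-281.5,97])
E
```

```text
time: 5.3
tool_pos: [558.4, -282.1, 140.8]
eef_rot: [[0.108, 0.002, 0.994], [-0.994, -0.001, 0.108], [0.001, -1.0, 0.002]]
wrist_force: [-0.4, 0.1, 0.4]
finger_gap: 1.003
t 5.3 pos [ 558.4 -282.1  140.8] yaw(z) 6.18 down [ 2.e-03 -7.e-04 -1.e+00] gap 1.003 F [-0.4  0.1  0.4]
delta tool mm [-0.7 43.8 -0.7] joints [  0.4  33.5  32.1 101.7 -22.1  51.1  48.4]
```

```bash
python3 -m crank '0 0 0.015 0 0 0 0;0 0 0.015 0 0 0 0;0 0 0.013 0 0 0 0;0 0 0 0 0 0 0;0 0 0 0 0 0 0'; python3 - <<'E'
from h import *
go([557.7,-281.5,97]); im=cap('scene','s1')
c=im['color'][60:250,60:300];cv2.imwrite('pics/z5.png',cv2.resize(c,None,fx=3,fy=3))
E
```

```text
time: 5.92
tool_pos: [557.8, -281.9, 96.6]
eef_rot: [[0.108, 0.0, 0.994], [-0.994, -0.0, 0.108], [0.0, -1.0, 0.0]]
wrist_force: [-0.0, -0.2, 0.6]
finger_gap: 1.0
t 5.92 pos [ 557.8 -281.9   96.6] yaw(z) 6.17 down [ 1.e-04 -2.e-04 -1.e+00] gap 1.0 F [-0.  -0.2  0.6]
delta tool mm [-0.4 -0.4 -0. ] joints [  1.8  36.8  30.2 102.8 -24.3  46.9  50.1]
```

View pics/z5.png

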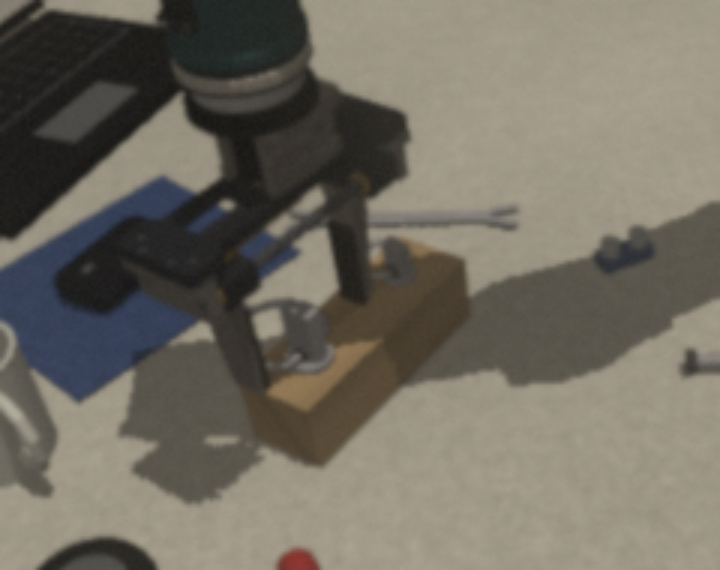

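```bash
python3 -m crank '255 0 0 0 0 0 0;255 0 0 0 0 0 0;255 0 0 0 0 0 0;255 0 0 0 0 0 0;255 0 0 0 0 0 0;255 0 0 0 0 0 0;255 0 0 0 0 0 0;255 0 0 0 0 0 0' 35; python3 - <<'E'
from h import *
go([557.7,-281.5,97])
E
```

```text
time: 6.98
tool_pos: [557.7, -281.7, 96.6]
eef_rot: [[0.108, 0.0, 0.994], [-0.994, 0.0, 0.108], [-0.0, -1.0, 0.0]]
wrist_force: [0.1, -0.5, 0.5]
finger_gap: 0.155
t 6.97 pos [ 557.7 -281.7   96.6] yaw(z) 6.18 down [ 0.  0. -1.] gap 0.155 F [ 0.1 -0.5  0.5]
delta tool mm [-0.2 -0.4  0. ] joints [  1.8  36.8  30.2 102.8 -24.4  46.9  50.1]
```

```bash
python3 -m crank '255 0 0 0 0 0 0;255 0 0 0 0 0 0;255 0 0 0 0 0 0;255 0 0 0 0 0 0'; python3 -m crank '255 0 -0.015 0 0 0 0;255 0 -0.025 0 0 0 0;255 0 -0.03 0 0 0 0;255 0 -0.03 0 0 0 0;255 0 -0.03 0 0 0 0;255 0 0 0 0 0 0;255 0 0 0 0 0 0'; python3 - <<'E'
from h import *
go([523.2,154.6,227]);im=cap('wrist','w4')
im=cap('scene','s2')
E
```

```text
time: 7.48
tool_pos: [557.8, -281.6, 96.6]
eef_rot: [[0.108, 0.0, 0.994], [-0.994, -0.0, 0.108], [0.0, -1.0, 0.0]]
wrist_force: [1.0, 0.1, -1.8]
finger_gap: 0.129
time: 8.35
tool_pos: [557.0, -281.1, 225.7]
eef_rot: [[0.108, -0.001, 0.994], [-0.994, 0.001, 0.108], [-0.001, -1.0, -0.001]]
wrist_force: [0.1, 0.3, -3.3]
finger_gap: 0.123
t 8.35 pos [ 557.  -281.1  225.7] yaw(z) 6.19 down [-1.4e-03  9.0e-04 -1.0e+00] gap 0.123 F [ 0.1  0.3 -3.3]
delta tool mm [-436.9   -0.9   13.4] joints [ -2.1  27.7  35.1  98.2 -18.   59.9  45.3]
```

View pics/w4.png

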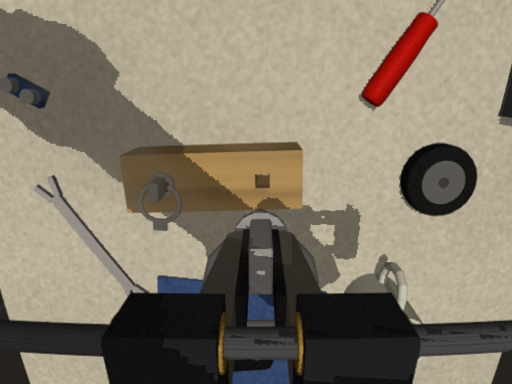

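View pics/s2.png

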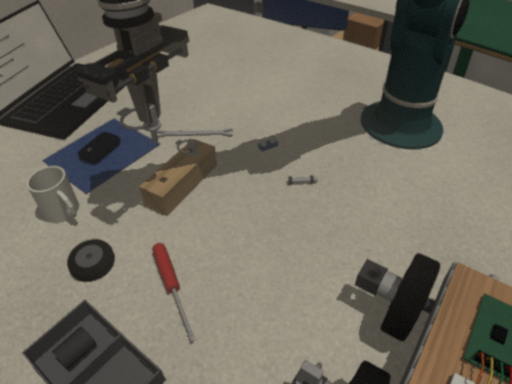

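```bash
python3 -m crank '255 -0.03 0 0 0 0 0;255 -0.055 0 0.002 0 0 0;255 -0.06 0 0.002 0 0 0;255 -0.06 0 0.002 0 0 0;255 -0.06 0 0.002 0 0 0;255 -0.06 0 0.002 0 0 0;255 -0.055 0 0.002 0 0 0;255 -0.035 0 0.001 0 0 0'; python3 -m crank '255 -0.021 0 0 0 0 0;255 0 0 0 0 0 0;255 0 0 0 0 0 0;255 0 0 0 0 0 0;255 0 0 0 0 0 0;255 0 0 0 0 0 0;255 0 0 0 0 0 0'; python3 - <<'E'
from h import *
go([523.2,154.6,176]);im=cap('wrist','w5')
im=cap('scene','s3')
c=im['color'][120:340,270:500];cv2.imwrite('pics/z6.png',np.clip(1.3*cv2.resize(c,None,fx=3,fy=2.7),0,255).astype(np.uint8))
E
```

```text
time: 9.45
tool_pos: [524.7, 135.4, 225.4]
eef_rot: [[0.111, -0.002, 0.994], [-0.994, -0.0, 0.111], [0.0, -1.0, -0.002]]
wrist_force: [0.3, -0.9, -2.7]
finger_gap: 0.13
time: 10.32
tool_pos: [523.7, 153.0, 226.7]
eef_rot: [[0.107, 0.0, 0.994], [-0.994, 0.0, 0.107], [-0.0, -1.0, 0.0]]
wrist_force: [-0.1, -0.6, -2.3]
finger_gap: 0.13
t 10.32 pos [523.7 153.  226.7] yaw(z) 6.17 down [ 1.e-04  1.e-04 -1.e+00] gap 0.13 F [-0.1 -0.6 -2.3]
delta tool mm [-1.6 50.7 -0.4] joints [-43.8  18.5  29.3 108.9 -10.9  55.3  -3.3]
```

View pics/w5.png

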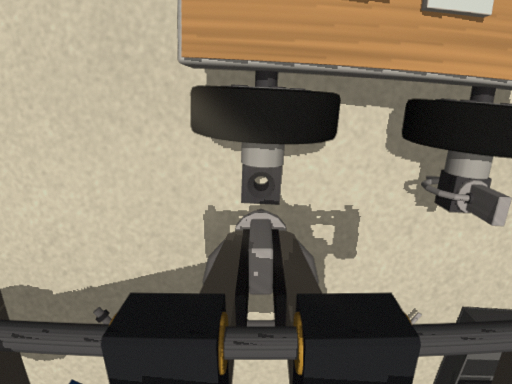

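View pics/z6.png

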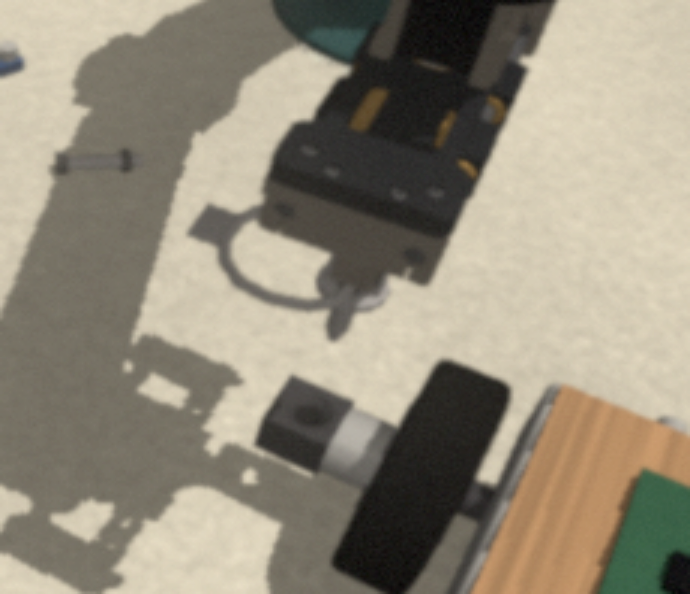

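```bash
python3 - <<'E'
from h import *
im=dict(np.load('pics/w5.npz'));c=im['color']
z=cv2.resize(c[150:250,210:310],None,fx=6,fy=6,interpolation=cv2.INTER_CUBIC)
cv2.imwrite('pics/z7.png',np.clip(z*1.8,0,255).astype(np.uint8)); print(im['eye'])
E
```

```text
[513.6966982  235.92064045 372.76830231]
```

View pics/z7.png

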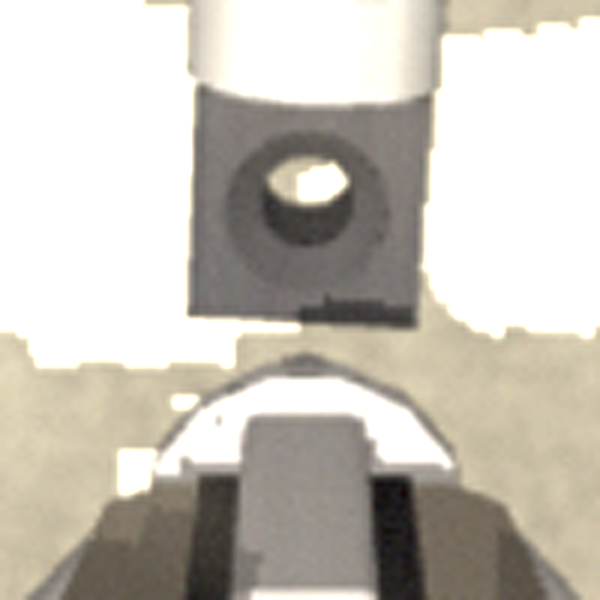

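```bash
python3 - <<'E'
from h import *
np.set_printoptions(precision=1,suppress=True)
im=dict(np.load('pics/w5.npz'))
f=lambda u,v,z:atz(im,210+(u+.5)/6-.5,150+(v+.5)/6-.5,z)
h=f(307.5,210,81);print('hole',h)
for p in [(192,315),(416,326),(432,95),(197,88)]: print(f(*p,81))
e=f(305,374,226.7-41.6+5);print('collar far edge',e,'centre',e+16.5*np.array([.107,-.994,0]))
e=f(306,594,226.7-41.6+45);print('head top far edge',e,'centre',e+13*np.array([.107,-.994,0]))
i2=dict(np.load('pics/scene0.npz'));print(proj(i2,h))
E
```

```text
hole [523.  154.8  81. ]
[507. 136.  81.]
[541.9 138.   81. ]
[539.7 174.6  81. ]
[504.5 171.9  81. ]
collar far edge [521.1 168.5 190.1] centre [522.9 152.1 190.1]
head top far edge [521.6 164.7 230.1] centre [523.  151.8 230.1]
[373.1 271.8]
```

```bash
python3 -m crank '255 -0.0021 0.005 -0.0001 0 0 0;255 0 0.02 0 0 0 0;255 0 0.02 0 0 0 0;255 0 0.014 0 0 0 0;255 0 0 0 0 0 0;255 0 0 0 0 0 0;255 0 0 0 0 0 0'; python3 - <<'E'
from h import *
go([523.0,154.8,122.6]);im=cap('wrist','w6')
c=im['color'][130:260,190:330];a=np.clip(1.6*cv2.resize(c,(400,400)),0,255)
im=cap('scene','s4')
c=im['color'][200:300,330:430];b=np.clip(1.5*cv2.resize(c,(400,400)),0,255)
cv2.imwrite('pics/z8.png',np.hstack([a,b]).astype(np.uint8))
E
```

```text
time: 11.3
tool_pos: [523.9, 155.4, 168.3]
eef_rot: [[0.108, 0.001, 0.994], [-0.994, 0.001, 0.108], [-0.001, -1.0, 0.001]]
wrist_force: [-0.7, -1.0, -2.0]
finger_gap: 0.131
t 11.3 pos [523.9 155.4 168.3] yaw(z) 6.18 down [ 1.4e-03  7.0e-04 -1.0e+00] gap 0.131 F [-0.7 -1.  -2. ]
delta tool mm [ 0.6 45.7 -1. ] joints [-42.3  23.1  27.7 111.6 -14.1  48.5  -0.9]
```

View pics/z8.png

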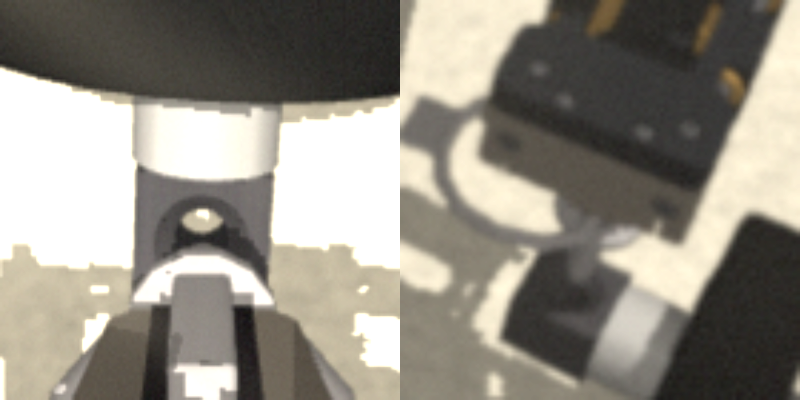

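```bash
python3 -m crank '255 0.0003 0.004 -0.0006 0 0 0;255 0 0.006 0 0 0 0;255 0 0.006 0 0 0 0;255 0 0.004 0 0 0 0;255 0 0 0 0 0 0;255 0 0 0 0 0 0'; python3 - <<'E'
from h import *
go([523.0,154.8,122.6])
E
```

```text
time: 12.15
tool_pos: [522.9, 154.9, 147.7]
eef_rot: [[0.108, 0.0, 0.994], [-0.994, 0.0, 0.108], [-0.0, -1.0, 0.0]]
wrist_force: [-0.6, -0.0, -2.5]
finger_gap: 0.127
t 12.15 pos [522.9 154.9 147.7] yaw(z) 6.18 down [ 2.e-04  1.e-04 -1.e+00] gap 0.127 F [-0.6 -0.  -2.5]
delta tool mm [ 0.1 25.1  0.1] joints [-4.160e+01  2.480e+01  2.700e+01  1.125e+02 -1.530e+01  4.620e+01
  1.000e-01]
```

Tip is 15 mm in with no contact force. Continuing.

```bash
python3 -m crank '255 0 0.006 0 0 0 0;255 0 0.006 0 0 0 0;255 0 0.006 0 0 0 0;255 0 0.003 0 0 0 0;255 0 0 0 0 0 0;255 0 0 0 0 0 0'; python3 - <<'E'
from h import *
go([523.0,154.8,122.6])
E
```

```text
time: 12.9
tool_pos: [522.9, 154.9, 126.7]
eef_rot: [[0.108, 0.0, 0.994], [-0.994, 0.0, 0.108], [-0.0, -1.0, 0.0]]
wrist_force: [0.2, -1.4, -2.9]
finger_gap: 0.125
t 12.9 pos [522.9 154.9 126.7] yaw(z) 6.18 down [ 3.e-04  1.e-04 -1.e+00] gap 0.125 F [ 0.2 -1.4 -2.9]
delta tool mm [0.1 4.1 0. ] joints [-40.8  26.6  26.1 113.1 -16.5  43.8   1.2]
```

```bash
python3 -m crank '255 0 0.003 0 0 0 0;255 0 0.002 0 0 0 0;255 0 0 0 0 0 0;255 0 0 0 0 0 0'; python3 - <<'E'
from h import *
go([523.0,154.8,122.6])
E
```

```text
time: 13.4
tool_pos: [522.9, 155.0, 122.5]
eef_rot: [[0.108, 0.0, 0.994], [-0.994, 0.001, 0.108], [-0.001, -1.0, 0.0]]
wrist_force: [-3.1, -0.1, 6.8]
finger_gap: 0.129
t 13.4 pos [522.9 155.  122.5] yaw(z) 6.19 down [ 0.e+00  7.e-04 -1.e+00] gap 0.129 F [-3.1 -0.1  6.8]
delta tool mm [ 0.2 -0.1  0.1] joints [-40.6  27.   25.9 113.2 -16.8  43.4   1.4]
```

```bash
python3 -m crank '255 0 0.001 0 0 0 0;255 0 0 0 0 0 0;255 0 0 0 0 0 0'; python3 -m crank '150 0 0 0 0 0 0;150 0 0 0 0 0 0;150 0 0 0 0 0 0;150 0 0 0 0 0 0;150 0 0 0 0 0 0;150 0 0 0 0 0 0'; python3 - <<'E'
from h import *
go([523.0,154.8,122.6])
E
```

```text
time: 13.78
tool_pos: [522.9, 155.0, 122.5]
eef_rot: [[0.108, -0.0, 0.994], [-0.994, 0.001, 0.108], [-0.001, -1.0, -0.0]]
wrist_force: [-5.8, -0.7, 14.5]
finger_gap: 0.131
time: 14.52
tool_pos: [522.8, 154.9, 120.5]
eef_rot: [[0.108, -0.0, 0.994], [-0.994, -0.0, 0.108], [0.0, -1.0, -0.0]]
wrist_force: [-0.6, -0.4, -1.1]
finger_gap: 0.41
t 14.53 pos [522.8 154.9 120.5] yaw(z) 6.19 down [-0.e+00 -1.e-04 -1.e+00] gap 0.41 F [-0.6 -0.4 -1.1]
delta tool mm [ 0.1 -2.1  0.2] joints [-40.6  27.2  25.9 113.3 -16.9  43.2   1.5]
```

Seated at the expected height; now raise straight up and look.

```bash
python3 -m crank '150 0 -0.02 0 0 0 0;150 0 -0.03 0 0 0 0;150 0 -0.03 0 0 0 0;150 0 -0.02 0 0 0 0;255 0 0 0 0 0 0;255 0 0 0 0 0 0;255 0 0 0 0 0 0'; python3 - <<'E'
from h import *
go([523.0,154.8,122.6]);im=cap('wrist','w7')
c=im['color'][110:310,150:370];a=np.clip(1.5*cv2.resize(c,(400,400)),0,255)
im=cap('scene','s5')
c=im['color'][220:350,320:450];b=np.clip(1.5*cv2.resize(c,(400,400)),0,255)
cv2.imwrite('pics/z9.png',np.hstack([a,b]).astype(np.uint8))
E
```

```text
time: 15.4
tool_pos: [522.2, 154.8, 219.5]
eef_rot: [[0.108, -0.002, 0.994], [-0.994, -0.001, 0.108], [0.001, -1.0, -0.002]]
wrist_force: [-0.2, -0.3, -0.8]
finger_gap: 0.111
t 15.4 pos [522.2 154.8 219.5] yaw(z) 6.18 down [-1.7e-03 -9.0e-04 -1.0e+00] gap 0.111 F [-0.2 -0.3 -0.8]
delta tool mm [-0.  96.9  1. ] joints [-44.   19.   29.4 109.3 -11.3  54.6  -3.2]
```

View pics/z9.png

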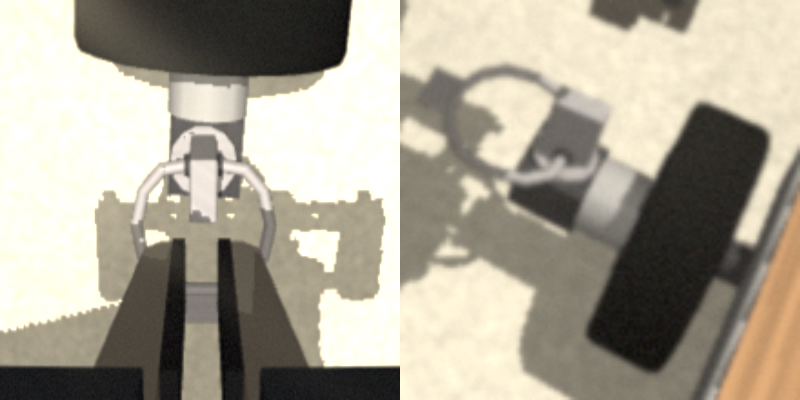

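```bash
python3 -m crank '255 0.03 -0 0 0 0 0;255 0.033 0 0 0 0 0;255 0 0 0 0 0 0;255 0 0 0 0 0 0;255 0 0 0 0 0 0'; python3 - <<'E'
from h import *
np.set_printoptions(precision=1,suppress=True)
im=dict(np.load('pics/w7.npz'));print('tab',atz(im,261,262.5,91),'head',atz(im,150+202.5*.55,110+193*.5,126))
go([529.8,92.3,70])
im=cap('top','t2')
c=im['color'][150:220,110:200];cv2.imwrite('pics/z10.png',np.clip(1.5*cv2.resize(c,None,fx=6,fy=6),0,255).astype(np.uint8))
t0=dict(np.load('pics/top0.npz'))
E
```

```text
time: 16.12
tool_pos: [529.4, 93.6, 220.4]
eef_rot: [[0.11, -0.0, 0.994], [-0.994, 0.0, 0.11], [-0.0, -1.0, -0.0]]
wrist_force: [0.2, 0.5, 0.2]
finger_gap: 0.005
tab [529.   86.1  91. ] head [521.9 153.5 126. ]
t 16.12 pos [529.4  93.6 220.4] yaw(z) 6.29 down [-0.  0. -1.] gap 0.005 F [0.2 0.5 0.2]
delta tool mm [  1.3 150.4   0.3] joints [-38.8  18.3  30.7 110.4 -11.4  54.3   3.6]
```

View pics/z10.png

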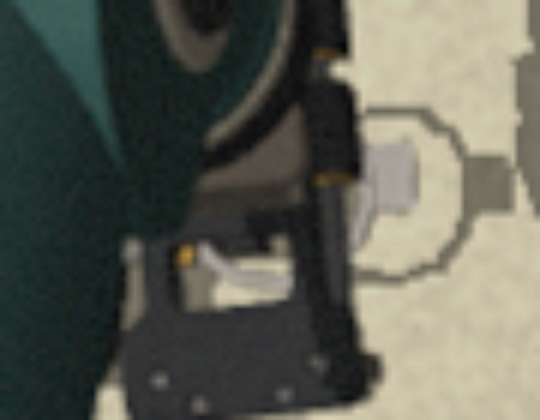

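```bash
python3 -m crank '255 0.001 0.03 0 0 0 0;255 0 0.03 0 0 0 0;255 0 0.025 0 0 0 0;255 0 0.01 0 0 0 0;255 0 0 0 0 0 0;255 0 0 0 0 0 0'; python3 - <<'E'
from h import *
go([529.8,92.3,70])
im=cap('scene','s6')
c=im['color'][220:350,320:450];cv2.imwrite('pics/z11.png',np.clip(1.5*cv2.resize(c,(520,520)),0,255).astype(np.uint8))
E
```

```text
time: 16.92
tool_pos: [530.4, 91.6, 126.5]
eef_rot: [[0.108, 0.002, 0.994], [-0.994, 0.001, 0.108], [-0.0, -1.0, 0.002]]
wrist_force: [0.6, 0.3, -0.3]
finger_gap: 0.005
t 16.93 pos [530.4  91.6 126.5] yaw(z) 6.19 down [ 1.6e-03  5.0e-04 -1.0e+00] gap 0.005 F [ 0.6  0.3 -0.3]
delta tool mm [-0.8 56.5 -0.6] joints [-35.4  26.2  27.6 114.2 -17.3  43.4   8.7]
```

View pics/z11.png

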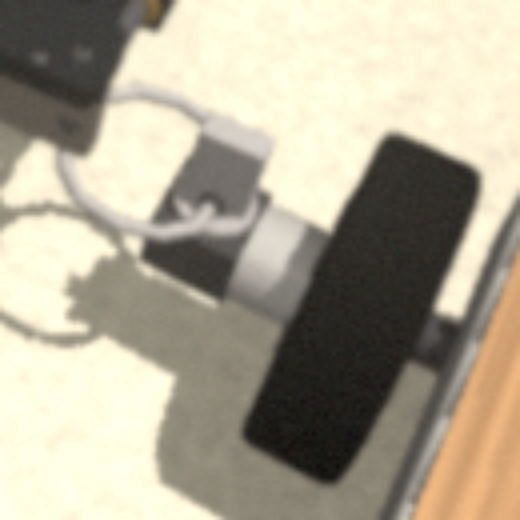

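```bash
python3 -m crank '255 -0.0005 0.008 0 0 0 0;255 0 0.008 0 0 0 0;255 0 0.008 0 0 0 0;255 0 0.008 0 0 0 0;255 0 0.008 0 0 0 0;255 0 0.008 0 0 0 0;255 0 0.007 0 0 0 0;255 0 0 0 0 0 0'; python3 -m crank '255 0 0 0 0 0 0;255 0 0 0 0 0 0';  python3 - <<'E'
from h import *
go([529.8,92.3,70])
im=cap('scene','s7')
c=im['color'][220:350,320:450];cv2.imwrite('pics/z12.png',np.clip(1.5*cv2.resize(c,(520,520)),0,255).astype(np.uint8))
E
```

```text
time: 17.98
tool_pos: [529.3, 91.6, 70.0]
eef_rot: [[0.108, -0.001, 0.994], [-0.994, -0.0, 0.108], [0.0, -1.0, -0.001]]
wrist_force: [-0.5, 0.3, 0.4]
finger_gap: 0.005
time: 18.23
tool_pos: [529.8, 91.8, 70.9]
eef_rot: [[0.108, 0.001, 0.994], [-0.994, 0.0, 0.108], [-0.0, -1.0, 0.001]]
wrist_force: [0.2, 0.4, -1.3]
finger_gap: 0.008
t 18.23 pos [529.8  91.8  70.9] yaw(z) 6.18 down [ 6.e-04  2.e-04 -1.e+00] gap 0.008 F [ 0.2  0.4 -1.3]
delta tool mm [-0.5  0.9  0. ] joints [-32.9  31.4  24.6 115.5 -21.   37.3  11.6]
```

View pics/z12.png

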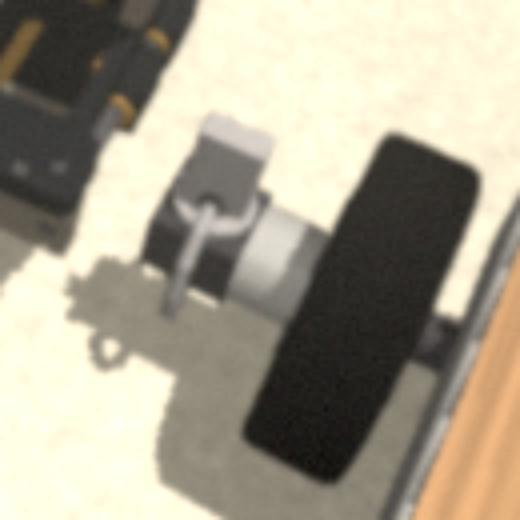

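The ring has snapped shut: it hangs down around the axle. I'll lift clear and check once more.

```bash
python3 -m crank '255 0.005 -0.02 0 0 0 0;255 0.01 -0.04 0 0 0 0;255 0.01 -0.05 0 0 0 0;255 0.03 -0.04 0 0 0 0;255 0.04 0 0 0 0 0;255 0.03 0 0 0 0 0;255 0 0 0 0 0 0;255 0 0 0 0 0 0'; python3 -m crank '255 0 0 0 0 0 0;255 0 0 0 0 0 0;255 0 0 0 0 0 0;255 0 0 0 0 0 0'; python3 - <<'E'
from h import *
go([529.8,92.3,70])
im=cap('scene','s8');a=np.clip(1.5*cv2.resize(im['color'][220:350,320:450],(400,400)),0,255)
b=np.clip(1.5*cv2.resize(im['color'][100:230,100:230],(400,400)),0,255)
cv2.imwrite('pics/z13.png',np.hstack([a,b]).astype(np.uint8))
im=cap('wrist','w8')
E
```

```text
time: 19.27
tool_pos: [543.0, -31.4, 220.5]
eef_rot: [[0.109, -0.0, 0.994], [-0.994, 0.001, 0.109], [-0.001, -1.0, -0.0]]
wrist_force: [0.9, 0.3, -0.1]
finger_gap: 0.003
time: 19.77
tool_pos: [543.1, -32.3, 220.6]
eef_rot: [[0.108, -0.0, 0.994], [-0.994, 0.0, 0.108], [-0.0, -1.0, -0.0]]
wrist_force: [0.6, 0.3, -0.5]
finger_gap: 0.005
t 19.77 pos [543.1 -32.3 220.6] yaw(z) 6.21 down [-0.  0. -1.] gap 0.005 F [ 0.6  0.3 -0.5]
delta tool mm [-125.3  150.6    0.3] joints [-27.3  19.3  33.4 109.6 -12.9  54.8  18.3]
```

View pics/z13.png

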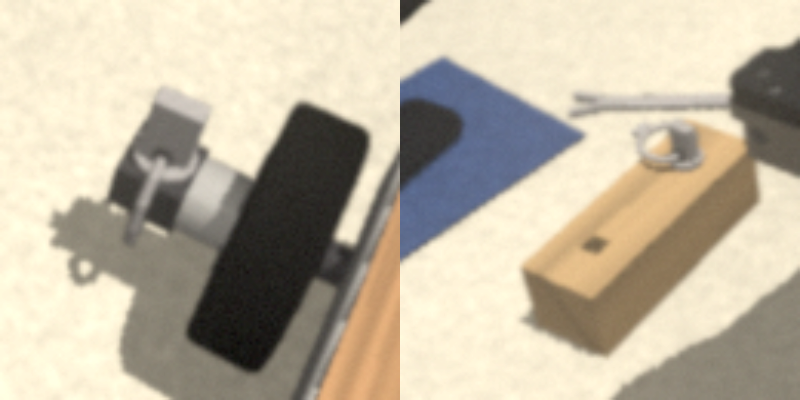

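View pics/w8.png

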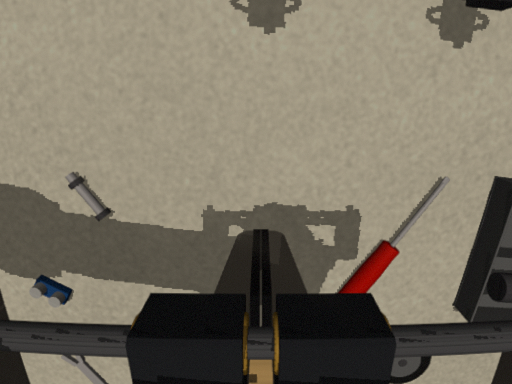

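```bash
python3 - <<'E'
from h import *
im=cap('top','t3')
u,v=proj(im,[523,154.8,126]).round().astype(int)
Z=[dep(im,a,b)[2] for a in range(u-3,u+4) for b in range(v-1,v+2)]
print(u,v,np.round(np.median(Z),1))
cv2.imwrite('pics/z14.png',np.clip(1.5*cv2.resize(im['color'][140:230,90:190],None,fx=6,fy=6),0,255).astype(np.uint8))
E
```

```text
137 180 124.9
```

View pics/z14.png

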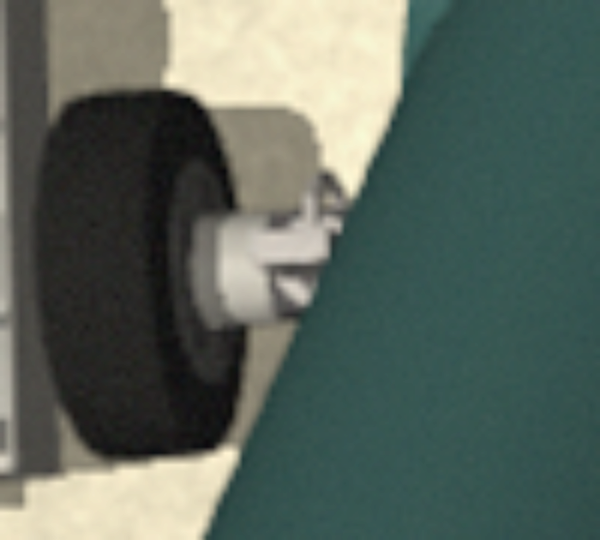

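Head top reads 125 mm against the 126 mm expected when home; the ring is shut, and the gripper is clear.

```bash
python3 -c "
from plant import workorder; print(workorder.close_job())"
```

```text
the job is handed in; nothing more can be done
None
```

The larger linchpin is fully home in the near wheel's axle, and its ring is snapped shut around the axle end. I handed the job in at about 20 s.

**What I did:** I took the larger pin from the rack and lowered it into the hole with the ring pointing out past the axle end. It met the axle at the expected height, and I pressed it to about 15 N. I then let go, pressed the thumb tab down with shut fingers until the ring snapped, and moved the arm clear.

**Last checks:**
- **Pin depth:** the head top measured 125 mm above the table, against 126 mm expected. That is within the camera's calibration error.
- **Ring:** the scene view shows it hanging straight down round the axle.
- **Pin yaw:** it was gripped and set down at about 6°, and the axle measured about 3–4°, well inside the 25° allowed.
- **Smaller pin:** still standing in the rack, with the larger pin's hole empty.
- **Gripper:** clear of everything, with the wrist force near zero.

**Checks that fell short:**
- The first view of the hole from above was about 3 mm off the wrist camera's, so I used the wrist camera's position.
- The arm partly hid the pin in the final top view. Ring closure was therefore judged from the scene view only.

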